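Clean and present the pivot ball of the microphone swing arm

ROBOT

A 6-joint arm with a two-finger parallel gripper is mounted at the origin on the work surface. World frame = base frame: x ahead of the robot, y to its left, z up, the work surface at z = 0. Lengths are in m, angles in rad, forces in N, time in s.
With the tool pointing down it reaches from about 0.275 to 0.85 m from the base axis. Payload 19 kg.
Tool frame: the origin (TCP) lies midway between the tips of the shut fingers; the grasp point (between the pads) lies 19 mm behind it; x points along the fingers, z is the direction in which the jaws open and shut, and the axes are right-handed (so a half turn about x gives the same grasp; the last joint's range is limited). The gripper opens to 85 mm and grips with 20 to 120 N. Pads are 22 mm wide; open, the fingers measure 114 mm over their backs; the gripper's body (76 mm by 85 mm) begins 54 mm behind the grasp point. The pads swing forward as they close: fully open they stand 13 mm farther back than shut.
Start: joints at [1.024, 0.15, 1.437, -0, 1.554, -0.134], TCP at [0.231, 0.527, 0.231] pointing down, gripper open.
Joint ranges: [-2.8, 2.8], [-0.68, 2.1], [0.12, 2.68], [-1.39, 4.53], [0.16, 2.79], [-2.81, 2.81]. Speed limits (rad/s): [1.89, 1.89, 2.22, 3.01, 3.01, 3.01].

INTERFACE

Orientations are given as a rotation vector (axis times angle).
In Python, from station import r gives the robot as it stands. The module is installed in compiled form; this text tells all that it offers.
- The arm moves only by the tool play_rows, never from a script. Its argument "moves" is one flat list of numbers, 5 for each row, row after row: the opening, from 0 (shut) to 1 (fully open), then the shift along the tool's x, y, z normalised to -1 to 1, where 1 is 250 mm, then the turn about the tool's x normalised to -1 to 1, where 1 is 180 degrees. In form: [fingers, dx, dy, dz, twist, fingers, dx, dy, dz, twist, ...]. A call has exactly 8 rows; each row shifts and turns the pose as measured when the row begins, along the tool's axes as they then stand; what a row does not reach is not made up. A row lasts 1/10 s, in which the tool goes at most 50 mm and 8.59 degrees, less where a joint would pass 70% of its speed; a pose out of reach is approached as far as the arm can. A call with a number of a shift or a turn outside -1 to 1 is refused whole. A call with a gripper value outside its range is refused whole. The fingers move at their own pace and stop on an object; "grip_force" is the grip in N (left out, the last holds). Time passes only in rows, so rows that do not move let the fingers close, or fill a call up. It gives the time, the measured TCP pose, the force and the opening at its end, in the units of the state.
- r.read_state(): the state, without advancing time (a new reading comes with each control period).
- r.grab_frame(name): name is "side" or "top"; returns a dict with "pixels" (420x560x3 uint8, red, green, blue), "range_z" (420x560 float32, m along the optical axis (not along the pixel's ray), 0 where there is no reading), "K" (3x3 intrinsics, pixels), "extrinsics" (4x4, takes a point from camera to world coordinates). Camera axes: x right, y down, z forward; pixel columns grow to the right and rows downward; lengths in m; the calibration is good to about 2 mm. A picture is of the moment at which its call begins.
- r.close_job(): hands the job in, once; it reports no verdict.
Trained networks look in the newest picture that a camera, given by its name, has taken for a name from the list of things; names that differ only in an ending like _2 or _b are one class to them, and where a whole thing is asked for, a point or a joint stands for the part that bears it (a point fixed in the world has none). Each returns a list of dicts, best first, with "confidence" (0 to 1); they miss things now and then, are a little off and sometimes report something else, mostly with a low value. They report only what shows in the picture. A call takes as long as a camera call. They do not tell look-alikes from the thing itself.
- r.recognise(camera, target): "centre" ([x, y, z] in m, in the coordinates of the camera as it stood for that picture, good to about 4 mm: the middle of the surface that is visible of it).
- r.trace(camera, target): "pixels" (420x560 bool, what is visible of it).
- r.landmark_of(camera, target): "centre" ([x, y, z] in m, in the coordinates of the camera as it stood for that picture, good to about 4 mm: a listed point, or the origin of a listed thing).
The state is a dict: "clock": time; "joint_pos": joint angles; "qvel": joint speeds; "effort": joint torques, N m; "ee_pos": TCP position; "eef_rot": TCP orientation; "ft_force": force on the tool from outside, world axes, zero at the start; "wrist_torque": the same for the moment, N m; "finger_gap": finger opening in m.
Only numpy, scipy, OpenCV 4.12 (cv2) and the standard library are available. Lean on these libraries where they do the work, as an engineer would, in place of code of your own. Each camera call takes 0.05 s, during which the arm holds its last target.

TASK

The loose steel ball in the white dish belongs in the small cup at the end of the black swing arm. First give it a squirt: press the cap of the cleaner can all the way down and let it spring back up. Then take the dish by the bar over it, lift it about 5 cm straight up from its rest, then turn it there a quarter turn so that its pouring lip, which now looks at the can, points at the swing arm's cup; keep the dish level and the ball in its middle all the time, leave the other things on the desk alone, and finish still holding the dish there, level and at rest above its rest.

Things in the scene. Friction and masses are not known exactly. Their poses are not given: they have to be found in the camera images.
- rest: fixed low round aluminium rest with a rubber top on which the dish stands, 30 mm high, 96 mm across its foot and 70 mm at its top; origin at the centre of its underside on the desk; its x axis points roughly to the can
- dish: loose white plastic dish, 114 mm across, 15 mm high at the rim, about 0.16 kg; the inside is a shallow cone rising 8 degrees from the middle to the rim. Origin at the centre of its underside, z up, x towards the pouring lip: a flat tongue 26 mm wide that sticks out 26 mm past the rim. Two thin steel posts at y = +53 and -53 mm (6 mm thick) carry the bar over it
- dish_grip (a point): centre of the black bar over the dish, where to hold it: the bar is 10 mm thick along x, 14 mm high and 112 mm long along y, its centre 80 mm above the dish's underside and straight over the dish's middle (110 mm above the desk while the dish stands on its rest); axes as the dish's; the ball's top lies 42 mm below the bar's underside
- dish_seat (a point): point in the middle of the dish where the ball's centre sits, 18.6 mm above the dish's underside; axes as the dish's
- ball_center (a point): centre of the loose steel ball, 25 mm across, 64 g, lying in the dish's middle; it rolls freely
- cap_top (a point): middle of the top of the can's white sprung cap, 28 mm across, its top 137 mm above the desk when up. The can, 52 mm across, is fixed in its wooden holder, a hand's breadth from the dish on the side away from the robot; the cap's little nozzle points to the dish
- cap (a joint): travel of the cap, m: 0 up, 0.006 fully down; pressed straight down against a spring, 2 N at first to 5 N fully down; springs back by itself
- swing_arm: fixed black steel swing arm; origin on the desk straight below the cup at its free end; a boom (16 mm thick, 105 mm above the desk) runs from the cup along its own +x to a post 150 mm high, 300 mm away at the desk's rear, with the ring of a microphone mount on the boom (up to 210 mm high). It stands to the left or to the right of the dish
- boom_cup (a point): middle of the mouth of the small black cup at the swing arm's free end, 42 mm across, mouth 97 mm above the desk, about 200 mm from the middle of the dish, to its left or its right
- speaker: cream plastic speaker cube, 90 mm, loose, on the other side of the dish from the swing arm; origin at the centre of its underside. Leave alone
- heatsink: finned aluminium heatsink, 60 x 50 x 30 mm, loose; origin at the centre of its underside. Leave alone
- plug: chrome phone plug lying on the desk, 60 mm long, 14 mm thick; origin below its middle. Leave alone
- fuse_cap: red fuse cap standing on the desk, 20 mm across, 18 mm high; origin at the centre of its underside. Leave alone
Not all that is in view belongs to the job. There is more than one size of the part that bears cap_top; the job needs the middle-sized.

How it is judged:
By the outcome, as a careful person would: the job done as asked, in the order asked, and still so for the second after the job is handed in, while the arm keeps its last pose, push and grip.
It also fails if it takes over 54 s, if anything falls off the work surface, if the arm or the gripper's body presses on something with over 40 N, if the wrist force passes 120 N, or if a joint passes its speed limit or range.

## Working session

There is one attempt and no reset: what is moved stays moved. The work goes in short steps, Python scripts to look and compute and a tool call to move; the robot and the scene stay as the last step left them, time stands still between calls to the robot, and variables do not carry over. Pictures are saved under pics/ and viewed, and the job is handed in when it is done.

Besides the shell and the picture viewer there is one more tool, called after "Emit:" as name(argument=value, ...) on one line, values as JSON. play_rows: Moves the arm, as the interface text tells. Scaled input: -1 to 1 covers 250 mm each way for a shift and 180 degrees each way for a turn. Its arguments: {"type":"object","properties":{"moves":{"type":"array"},"grip_force":{"type":"number"}},"required":["moves"]}

```bash
mkdir -p pics; cat > h.py <<'E'
import numpy as np, cv2
from station import r
def grab(n,tag):
    f=r.grab_frame(n); cv2.imwrite(f'pics/{tag}.png',f['pixels'][:,:,::-1]); return f
def w(f,p): return (f['extrinsics']@np.r_[p,1])[:3]
def st():
    s=r.read_state(); print({k:np.round(v,4).tolist() for k,v in s.items() if k in('clock','joint_pos','ee_pos','eef_rot','ft_force','finger_gap')}); return s
E
python3 - <<'E'
from h import *
st()
for c in('side','top'):
    f=grab(c,c+'0'); print(c,f['K'].round(1).tolist(),f['extrinsics'].round(3).tolist())
    for t in['rest','dish','dish_grip','dish_seat','ball_center','cap_top','swing_arm','boom_cup','speaker','heatsink','plug','fuse_cap']:
        print(t,[(round(d['confidence'],2),w(f,d['centre']).round(3).tolist()) for d in r.landmark_of(c,t)])
E
```

```text
{'clock': 0.0, 'joint_pos': [1.024, 0.151, 1.438, 0.0, 1.5537, -0.134], 'ee_pos': [0.2306, 0.5265, 0.2307], 'eef_rot': [-0.9005, 1.3777, 0.8997], 'ft_force': [0.1185, -0.1811, -0.5999], 'finger_gap': 0.0852}
side [[394.7, 0.0, 273.2], [0.0, 394.7, 206.3], [0.0, 0.0, 1.0]] [[0.812, -0.306, 0.497, 0.26], [-0.583, -0.406, 0.703, -0.449], [-0.013, -0.861, -0.508, 0.473], [0.0, 0.0, 0.0, 1.0]]
rest [(0.82, [0.492, 0.058, -0.002])]
dish [(0.66, [0.492, 0.065, 0.03])]
dish_grip [(0.73, [0.496, 0.066, 0.112])]
dish_seat [(0.62, [0.493, 0.064, 0.047])]
ball_center [(0.6, [0.495, 0.061, 0.045])]
cap_top [(0.84, [0.747, -0.156, 0.194]), (0.75, [0.496, 0.062, 0.048]), (0.7, [0.658, 0.091, 0.138]), (0.68, [0.781, 0.05, 0.106])]
swing_arm []
boom_cup [(0.98, [0.447, 0.264, 0.096])]
speaker [(0.75, [0.55, -0.131, 0.001])]
heatsink [(0.9, [0.586, 0.204, 0.001]), (0.49, [0.493, 0.056, -0.006])]
plug [(0.63, [0.489, 0.054, -0.003]), (0.55, [0.651, -0.031, 0.002])]
fuse_cap [(0.51, [0.43, -0.065, 0.0])]
top [[452.7, 0.0, 289.5], [0.0, 452.7, 209.7], [0.0, 0.0, 1.0]] [[-0.015, -0.991, 0.132, 0.466], [-1.0, 0.017, 0.018, 0.008], [-0.021, -0.132, -0.991, 0.973], [0.0, 0.0, 0.0, 1.0]]
rest []
dish [(0.86, [0.492, 0.064, 0.026])]
dish_grip []
dish_seat [(0.93, [0.496, 0.061, 0.048])]
ball_center [(0.54, [0.494, 0.059, 0.051])]
cap_top [(0.78, [0.658, 0.093, 0.139]), (0.71, [0.745, -0.152, 0.194]), (0.61, [0.778, 0.05, 0.112])]
swing_arm [(0.83, [0.439, 0.261, 0.002])]
boom_cup [(0.97, [0.444, 0.261, 0.1]), (0.49, [0.542, -0.131, -0.001])]
speaker [(0.61, [0.545, -0.129, -0.001])]
heatsink [(0.58, [0.59, 0.203, -0.001]), (0.51, [0.442, 0.261, 0.004])]
plug [(0.44, [0.654, -0.031, -0.002])]
fuse_cap [(0.39, [0.428, -0.063, -0.003])]
```

View pics/side0.png

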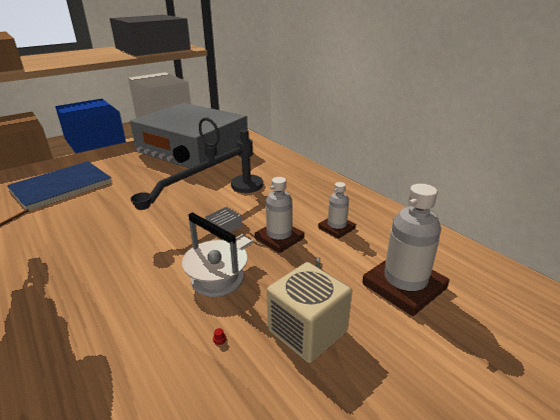

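View pics/top0.png

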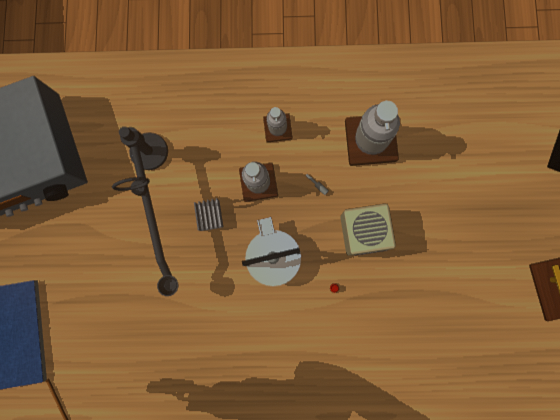

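The middle-sized can is at about (268,175) in the top view and (279,210) in the side view, which matches a cap at z≈0.138. The dish is at (273,258) with its lip towards that can. The swing arm's cup is to the left at (168,285). Next I'll refine these with depth.

```bash
cat > m.py <<'E'
from h import *
def cloud(f):
    d=f['range_z']; v,u=np.nonzero(d>0); z=d[v,u]; K=f['K']
    P=np.stack([(u-K[0,2])/K[0,0]*z,(v-K[1,2])/K[1,1]*z,z,np.ones_like(z)])
    return (f['extrinsics']@P)[:3].T
def fitcirc(p):
    A=np.c_[2*p,np.ones(len(p))]; s=np.linalg.lstsq(A,(p**2).sum(1),rcond=None)[0]; return s[:2],np.sqrt(s[2]+s[:2]@s[:2])
E
python3 - <<'E'
from m import *
from scipy.spatial.transform import Rotation as R
s=st(); print(R.from_rotvec(s['eef_rot']).as_matrix().round(3).tolist())
for c in('side','top'):
    f=grab(c,c+'1'); P=cloud(f)
    def sel(x,y,rad,z0,z1): return P[(np.hypot(P[:,0]-x,P[:,1]-y)<rad)&(P[:,2]>z0)&(P[:,2]<z1)]
    b=sel(.494,.063,.08,.095,.13); 
    t=b[b[:,2]>.109]
    for q in (b,t):
        m=cv2.minAreaRect((q[:,:2]*1000).astype(np.float32)); print(c,'bar',len(q),q.mean(0).round(4),m, 'zmax',np.percentile(q[:,2],[50,98]).round(4))
    q=sel(.658,.092,.025,.128,.15); t=q[q[:,2]>.134]; print('cap',len(q),len(t),t.mean(0).round(4),cv2.minEnclosingCircle((t[:,:2]*1000).astype(np.float32)),np.median(t[:,2]).round(4),np.ptp(t,axis=0))
    q=sel(.494,.063,.11,.035,.055); print('dish',len(q), cv2.minEnclosingCircle((q[np.hypot(q[:,0]-.494,q[:,1]-.063)<.065][:,:2]*1000).astype(np.float32)))
    l=q[np.hypot(q[:,0]-.494,q[:,1]-.063)>.064]; print('lip',len(l),l.mean(0).round(4),np.degrees(np.arctan2(*(l.mean(0)[:2]-[.494,.063])[::-1])))
    q=sel(.446,.262,.03,.09,.105); print('cup',len(q),cv2.minEnclosingCircle((q[:,:2]*1000).astype(np.float32)))
E
```

```text
{'clock': 1.3, 'joint_pos': [1.024, 0.1505, 1.4374, -0.0, 1.5538, -0.134], 'ee_pos': [0.2307, 0.5267, 0.2313], 'eef_rot': [-0.9001, 1.3768, 0.9], 'ft_force': [0.3706, 0.1917, -0.3663], 'finger_gap': 0.0856}
[[-0.0, -0.916, 0.401], [-0.0, 0.401, 0.916], [-1.0, -0.0, -0.0]]
side bar 517 [0.4918 0.0539 0.1106] ((492.5992431640625, 60.29136657714844), (11.331971168518066, 112.59542846679688), 12.521686553955078) zmax [0.1124 0.1163]
side bar 338 [0.4921 0.0554 0.114 ] ((492.6344909667969, 60.30025100708008), (11.322553634643555, 112.5943603515625), 12.467133522033691) zmax [0.1148 0.1164]
cap 122 73 [0.6568 0.0921 0.1354] ((657.373046875, 92.66944885253906), 13.376731872558594) 0.1354 [0.02420701 0.02625867 0.00244346]
dish 2067 ((497.5419616699219, 62.10525131225586), 61.565040588378906)
lip 111 [0.5648 0.0763 0.0437] 10.629656347888275
cup 165 ((448.357666015625, 262.96221923828125), 27.355417251586914)
top bar 325 [0.4924 0.0614 0.1164] ((492.6693115234375, 61.1502685546875), (10.08878231048584, 111.416015625), 12.32099723815918) zmax [0.1166 0.1202]
top bar 319 [0.4925 0.0615 0.1166] ((492.6693115234375, 61.1502685546875), (10.08878231048584, 111.416015625), 12.32099723815918) zmax [0.1166 0.1202]
cap 185 156 [0.6573 0.0934 0.1368] ((657.093017578125, 93.74778747558594), 13.934167861938477) 0.1368 [0.02717984 0.0266598  0.00574577]
dish 2271 ((497.480224609375, 63.2959098815918), 61.49555587768555)
lip 125 [0.565  0.077  0.0454] 11.172014843394692
cup 204 ((448.58123779296875, 262.54107666015625), 27.217111587524414)
```

Emit:
play_rows(moves=[0,0,-0.14,-0.056,0,0,0,-0.14,-0.056,0,0,0,-0.14,-0.056,0,0,0,-0.14,-0.056,0,0,0,-0.14,-0.056,0,0,0,-0.14,-0.056,0,0,0,-0.14,-0.056,0,0,0,-0.14,-0.056,0], grip_force=60)

```text
clock: 2.2
ee_pos: [0.4467, 0.3069, 0.2313]
eef_rot: [-0.905, 1.373, 0.906]
ft_force: [0.2, -0.4, 0.0]
finger_gap: 0.0
```

```bash
cat > go.py <<'E'
import sys
from h import *
from scipy.spatial.transform import Rotation as R
# go.py x y z yaw nrows
x,y,z,yaw,n=map(float,sys.argv[1:6]);n=int(n)
s=st(); M=R.from_rotvec(s['eef_rot']).as_matrix(); p=np.array(s['ee_pos'])
y0=np.degrees(np.arctan2(M[1,2],M[0,2])); print('yaw',y0.round(2),'tilt',np.degrees(np.arccos(-M[2,0])).round(3),'d',(np.array([x,y,z])-p).round(4))
dyaw=(yaw-y0+180)%360-180; step=(np.array([x,y,z])-p)/n
for i in range(n):
    Mi=R.from_rotvec([0,0,np.radians(dyaw*i/n)]).as_matrix()@M
    print((Mi.T@step/.25).round(4).tolist(),round(-dyaw/n/180,4))
E
python3 go.py .6572 .0933 .17 12.4 8
```

```text
{'clock': 2.2, 'joint_pos': [0.4593, 0.0808, 1.5147, 0.0009, 1.5452, -0.706], 'ee_pos': [0.4467, 0.3069, 0.2313], 'eef_rot': [-0.9047, 1.3732, 0.9061], 'ft_force': [0.2069, -0.4106, 0.0026], 'finger_gap': 0.0}
yaw 66.77 tilt 0.073 d [ 0.2105 -0.2136 -0.0613]
[0.0306, -0.1389, -0.0567] 0.0378
[0.0306, -0.1446, -0.0398] 0.0378
[0.0306, -0.1483, -0.0225] 0.0378
[0.0306, -0.1499, -0.0048] 0.0378
[0.0307, -0.1494, 0.013] 0.0378
[0.0307, -0.1468, 0.0306] 0.0378
[0.0307, -0.1421, 0.0478] 0.0378
[0.0307, -0.1355, 0.0642] 0.0378
```

Emit:
play_rows(moves=[0,0.03,-0.139,-0.057,0.038,0,0.03,-0.145,-0.04,0.038,0,0.03,-0.148,-0.022,0.038,0,0.03,-0.15,-0.005,0.038,0,0.03,-0.149,0.013,0.038,0,0.03,-0.147,0.031,0.038,0,0.03,-0.142,0.048,0.038,0,0.03,-0.136,0.064,0.038])

```text
clock: 3.0
ee_pos: [0.6622, 0.0793, 0.1708]
eef_rot: [-0.135, 1.562, 0.139]
ft_force: [0.8, 0.6, -0.6]
finger_gap: 0.0
```

```bash
python3 go.py .6572 .0933 .140 12.4 8
```

```text
{'clock': 3.0, 'joint_pos': [0.0024, 0.363, 1.295, 0.0027, 1.4797, -0.1722], 'ee_pos': [0.6622, 0.0793, 0.1708], 'eef_rot': [-0.135, 1.5623, 0.1387], 'ft_force': [0.8262, 0.6425, -0.5686], 'finger_gap': 0.0}
yaw 9.99 tilt 0.273 d [-0.005   0.014  -0.0308]
[0.0154, 0.0073, -0.0013] -0.0017
[0.0154, 0.0073, -0.0013] -0.0017
[0.0154, 0.0073, -0.0012] -0.0017
[0.0154, 0.0073, -0.0012] -0.0017
[0.0154, 0.0073, -0.0011] -0.0017
[0.0154, 0.0073, -0.0011] -0.0017
[0.0154, 0.0073, -0.0011] -0.0017
[0.0154, 0.0074, -0.001] -0.0017
```

Emit:
play_rows(moves=[0,0,0.03,-0.005,-0.003,0,0,0.028,-0.005,-0.003,0,0.02,0,0,-0.003,0,0.025,0,0,-0.003,0,0.025,0,0,0,0,0.02,0,0,0,0,0.01,0,0,0,0,0,0,0,0])

```text
clock: 3.8
ee_pos: [0.6575, 0.0921, 0.1418]
eef_rot: [-0.164, 1.562, 0.167]
ft_force: [1.1, -0.7, 1.0]
finger_gap: 0.0005
```

```bash
python3 go.py .6572 .0933 .1305 12.4 4;python3 - <<'E'
from h import *
grab('side','s2')
grab('top','t2')
E
```

```text
{'clock': 3.8, 'joint_pos': [0.0222, 0.3737, 1.3401, 0.002, 1.4259, -0.1895], 'ee_pos': [0.6575, 0.0921, 0.1418], 'eef_rot': [-0.1645, 1.5624, 0.1674], 'ft_force': [1.0813, -0.6803, 0.9604], 'finger_gap': 0.0005}
yaw 12.11 tilt 0.159 d [-0.0003  0.0012 -0.0113]
[0.0113, 0.0012, -0.0] -0.0004
[0.0113, 0.0012, -0.0] -0.0004
[0.0113, 0.0012, -0.0] -0.0004
[0.0113, 0.0012, -0.0] -0.0004
```

View pics/s2.png

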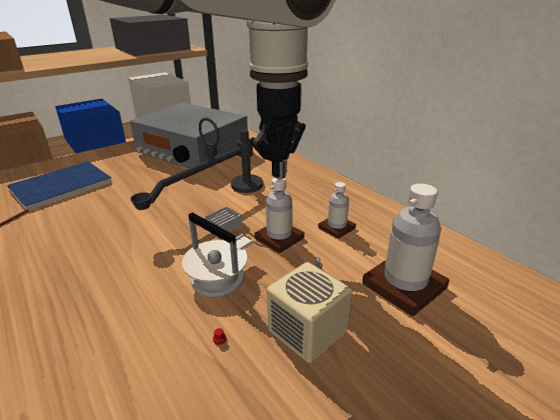

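Emit:
play_rows(moves=[0,0.012,0.004,0,0,0,0.012,0,0,0,0,0.008,0,0,0,0,0.006,0,0,0,0,0.004,0,0,0,0,0.003,0,0,0,0,0,0,0,0,0,0,0,0,0])

```text
clock: 4.7
ee_pos: [0.6579, 0.093, 0.1318]
eef_rot: [-0.164, 1.56, 0.167]
ft_force: [-2.3, 0.9, 4.7]
finger_gap: 0.0
```

```bash
python3 go.py .6572 .0933 .1305 12.4 1
```

```text
{'clock': 4.7, 'joint_pos': [0.0235, 0.3792, 1.3531, 0.0021, 1.4048, -0.1878], 'ee_pos': [0.6579, 0.093, 0.1318], 'eef_rot': [-0.1642, 1.5599, 0.1669], 'ft_force': [-2.2702, 0.8803, 4.7376], 'finger_gap': 0.0}
yaw 12.09 tilt 0.281 d [-0.0007  0.0003 -0.0013]
[0.0053, 0.0018, -0.0025] -0.0017
```

The fingertips are centred on the cap at (280,180). Force is up to 4.7 N, so I'll push on to the stop.

Emit:
play_rows(moves=[0,0.006,0,0,0,0,0.006,0,0,0,0,0.006,0,0,0,0,0.006,0,0,0,0,0.006,0,0,0,0,0.006,0,0,0,0,0.006,0,0,0,0,0.006,0,0,0])

```text
clock: 5.5
ee_pos: [0.6581, 0.093, 0.1308]
eef_rot: [-0.165, 1.552, 0.166]
ft_force: [-8.8, -0.2, 20.1]
finger_gap: -0.0
```

```bash
python3 go.py .6572 .0933 .1305 12.4 1
```

```text
{'clock': 5.5, 'joint_pos': [0.0239, 0.3754, 1.3605, 0.0014, 1.3938, -0.1879], 'ee_pos': [0.6581, 0.093, 0.1308], 'eef_rot': [-0.1654, 1.5524, 0.1661], 'ft_force': [-8.7914, -0.2197, 20.05], 'finger_gap': -0.0}
yaw 12.12 tilt 0.687 d [-0.0009  0.0003 -0.0003]
[0.0013, 0.0019, -0.0031] -0.0016
```

The cap is fully down: it hit a hard stop at z=0.1308 with 20 N. Now I'll release it.

Emit:
play_rows(moves=[0,-0.01,0,0,0,0,-0.02,0,0,0,0,-0.04,0,0,0,0,-0.08,0,0,0,0,-0.12,0,0,0,0,-0.08,0,0,0,0,0,0,0,0,0,0,0,0,0])

```text
clock: 6.3
ee_pos: [0.6569, 0.0926, 0.2224]
eef_rot: [-0.165, 1.553, 0.166]
ft_force: [-0.4, -0.4, -1.0]
finger_gap: -0.0003
```

```bash
python3 - <<'E'
from m import *
for c in('side','top'):
    f=grab(c,c+'3'); P=cloud(f)
    for nm,x,y,rad,z0,z1 in(('cap',.6572,.0933,.02,.125,.15),('bar',.4926,.0608,.08,.105,.125)):
        q=P[(np.hypot(P[:,0]-x,P[:,1]-y)<rad)&(P[:,2]>z0)&(P[:,2]<z1)]
        print(c,nm,len(q),np.percentile(q[:,2],[50,90]) if len(q) else '', cv2.minAreaRect((q[:,:2]*1000).astype(np.float32)) if len(q) else '')
E
python3 go.py .4926 .0608 .195 12.4 8
```

```text
side cap 147 [0.13414287 0.13585691] ((656.2025146484375, 91.98893737792969), (26.882644653320312, 27.927532196044922), 50.731544494628906)
side bar 425 [0.11428431 0.11578483] ((492.6165466308594, 59.97526168823242), (11.072187423706055, 111.48673248291016), 12.338789939880371)
top cap 33 [0.13591624 0.13776408] ((657.8460693359375, 83.17449188232422), (21.965450286865234, 6.041652679443359), 3.6146860122680664)
top bar 50 [0.11689451 0.11858701] ((501.72320556640625, 14.967613220214844), (15.31114673614502, 11.143062591552734), 89.96575927734375)
{'clock': 6.4, 'joint_pos': [0.0235, 0.3313, 1.2341, 0.0012, 1.5654, -0.1878], 'ee_pos': [0.6568, 0.0927, 0.2219], 'eef_rot': [-0.1654, 1.5535, 0.166], 'ft_force': [1.0716, 1.4022, -0.7349], 'finger_gap': -0.0}
yaw 12.11 tilt 0.623 d [-0.1642 -0.0319 -0.0269]
[0.0126, 0.0017, -0.0837] -0.0002
[0.0126, 0.0017, -0.0837] -0.0002
[0.0126, 0.0018, -0.0837] -0.0002
[0.0126, 0.0018, -0.0837] -0.0002
[0.0126, 0.0019, -0.0837] -0.0002
[0.0126, 0.0019, -0.0837] -0.0002
[0.0126, 0.002, -0.0837] -0.0002
[0.0126, 0.002, -0.0837] -0.0002
```

The cap is back up (0.136–0.138). Moving over the bar.

Emit:
play_rows(moves=[0.6,0.012,0.002,-0.084,0,0.6,0.012,0.002,-0.084,0,0.6,0.012,0.002,-0.084,0,0.6,0.012,0.002,-0.084,0,0.6,0.012,0.002,-0.084,0,0.6,0.012,0.002,-0.084,0,0.6,0.012,0.002,-0.084,0,0.6,0.0,0.0,-0.06,0])

```text
clock: 7.2
ee_pos: [0.4898, 0.0613, 0.1889]
eef_rot: [-0.165, 1.567, 0.168]
ft_force: [0.6, 0.1, 0.9]
finger_gap: 0.051
```

```bash
python3 go.py .4926 .0608 .14 12.4 6
```

```text
{'clock': 7.2, 'joint_pos': [-0.0328, 0.0005, 1.6842, 0.0015, 1.4596, -0.2445], 'ee_pos': [0.4898, 0.0613, 0.1889], 'eef_rot': [-0.1647, 1.5669, 0.1676], 'ft_force': [0.5853, 0.093, 0.9083], 'finger_gap': 0.051}
yaw 12.12 tilt 0.177 d [ 0.0028 -0.0005 -0.0489]
[0.0326, -0.0008, 0.0018] -0.0003
[0.0326, -0.0008, 0.0018] -0.0003
[0.0326, -0.0008, 0.0018] -0.0003
[0.0326, -0.0008, 0.0018] -0.0003
[0.0326, -0.0008, 0.0018] -0.0003
[0.0326, -0.0008, 0.0018] -0.0003
```

Emit:
play_rows(moves=[0.6,0.0,-0.004,0.01,-0.001,0.6,0.04,0,0,0,0.6,0.05,0,0,0,0.6,0.05,0,0,0,0.6,0.05,0,0,0,0.6,0.04,0,0,0,0.6,0.03,0,0,0,0.6,0,0,0,0])

```text
clock: 8.0
ee_pos: [0.4906, 0.061, 0.1139]
eef_rot: [-0.167, 1.573, 0.171]
ft_force: [0.5, -0.5, 0.6]
finger_gap: 0.0515
```

```bash
python3 go.py .4926 .0608 .091 12.4 4; python3 - <<'E'
from h import *
grab('side','s4')
E
```

```text
{'clock': 8.0, 'joint_pos': [-0.0332, 0.06, 1.7804, 0.0016, 1.3103, -0.2483], 'ee_pos': [0.4906, 0.061, 0.1139], 'eef_rot': [-0.1665, 1.573, 0.1709], 'ft_force': [0.4728, -0.4988, 0.585], 'finger_gap': 0.0515}
yaw 12.3 tilt 0.527 d [ 0.002  -0.0002 -0.0229]
[0.0229, -0.0007, 0.0021] -0.0001
[0.0229, -0.0007, 0.0021] -0.0001
[0.0229, -0.0007, 0.0021] -0.0001
[0.0229, -0.0007, 0.0021] -0.0001
```

View pics/s4.png

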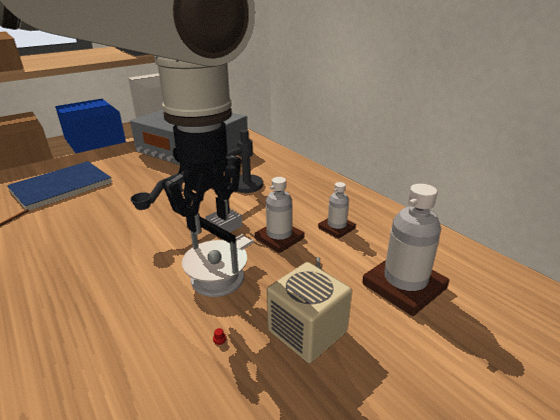

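The fingers straddle the bar at about (210,225) and the dish is undisturbed. Going down.

Emit:
play_rows(moves=[0.6,0.022,0,0.004,0,0.6,0.025,0,0.004,0,0.6,0.025,0,0.002,0,0.6,0.015,0,0,0,0.6,0.005,0,0,0,0.6,0,0,0,0,0.3,0,0,0,0,0.3,0,0,0,0])

```text
clock: 8.85
ee_pos: [0.4942, 0.0616, 0.091]
eef_rot: [-0.167, 1.57, 0.17]
ft_force: [0.2, 0.1, 0.5]
finger_gap: 0.0255
```

```bash
python3 go.py .4926 .0608 .091 12.4 1
```

```text
{'clock': 8.85, 'joint_pos': [-0.0318, 0.0869, 1.8014, 0.0015, 1.259, -0.2469], 'ee_pos': [0.4942, 0.0616, 0.091], 'eef_rot': [-0.1669, 1.5697, 0.1705], 'ft_force': [0.2278, 0.0559, 0.4634], 'finger_gap': 0.0255}
yaw 12.3 tilt 0.339 d [-0.0016 -0.0008  0.    ]
[0.0, -0.0018, -0.007] -0.0005
```

Emit:
play_rows(moves=[0.26,0,-0.002,-0.006,0,0.22,0,0,0,0,0.19,0,0,0,0,0.17,0,0,0,0,0.155,0,0,0,0,0.14,0,0,0,0,0.13,0,0,0,0,0.12,0,0,0,0], grip_force=20)

```text
clock: 9.65
ee_pos: [0.493, 0.0607, 0.0915]
eef_rot: [-0.167, 1.569, 0.17]
ft_force: [1.2, 0.6, -1.4]
finger_gap: 0.0102
```

```bash
python3 go.py .4926 .0608 .091 12.4 1
```

```text
{'clock': 9.65, 'joint_pos': [-0.0337, 0.083, 1.8044, 0.0016, 1.2588, -0.2488], 'ee_pos': [0.493, 0.0607, 0.0915], 'eef_rot': [-0.1669, 1.5686, 0.1703], 'ft_force': [1.1899, 0.5513, -1.3522], 'finger_gap': 0.0102}
yaw 12.3 tilt 0.279 d [-0.0004  0.0001 -0.0005]
[0.0022, 0.0007, -0.0016] -0.0006
```

Emit:
play_rows(moves=[0.115,0,0,0,0,0.11,0,0,0,0,0.1,0,0,0,0,0.09,0,0,0,0,0.05,0,0,0,0,0.0,0,0,0,0,0,0,0,0,0,0,0,0,0,0])

```text
clock: 10.45
ee_pos: [0.4929, 0.0607, 0.0915]
eef_rot: [-0.167, 1.569, 0.17]
ft_force: [-0.7, -1.1, 0.3]
finger_gap: 0.01
```

```bash
python3 go.py .4926 .0608 .091 12.4 1;python3 - <<'E'
from h import *
grab('side','s5')
E
```

```text
{'clock': 10.45, 'joint_pos': [-0.0337, 0.083, 1.8045, 0.0015, 1.2591, -0.2488], 'ee_pos': [0.4929, 0.0607, 0.0915], 'eef_rot': [-0.167, 1.5689, 0.1703], 'ft_force': [-0.6806, -1.0527, 0.3215], 'finger_gap': 0.01}
yaw 12.3 tilt 0.295 d [-0.0003  0.0001 -0.0005]
[0.0021, 0.0007, -0.0011] -0.0006
```

View pics/s5.png

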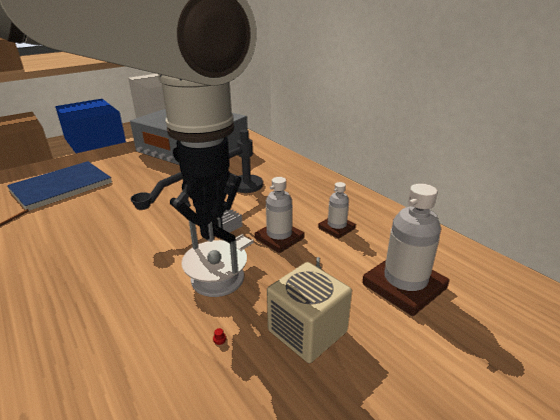

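The bar is gripped at a 10 mm gap, with the ball still centred at (214,257). I'll firm up the grip and lift gently.

Emit:
play_rows(moves=[0,0,0,0,0,0,0,0,0,0,0,-0.004,0,0,0,0,-0.008,0,0,0,0,-0.012,0,0,0,0,-0.014,0,0,0,0,-0.014,0,0,0,0,-0.014,0,0,0], grip_force=80)

```text
clock: 11.3
ee_pos: [0.4924, 0.0607, 0.1085]
eef_rot: [-0.167, 1.571, 0.171]
ft_force: [0.1, -0.1, -3.2]
finger_gap: 0.0088
```

```bash
python3 go.py .4929 .0607 .1415 12.4 8
```

```text
{'clock': 11.3, 'joint_pos': [-0.0337, 0.067, 1.7846, 0.0015, 1.2968, -0.2488], 'ee_pos': [0.4924, 0.0607, 0.1085], 'eef_rot': [-0.1668, 1.5707, 0.1706], 'ft_force': [0.0534, -0.1002, -3.2075], 'finger_gap': 0.0088}
yaw 12.3 tilt 0.397 d [ 0.0005 -0.      0.033 ]
[-0.0165, -0.0, 0.0001] -0.0001
[-0.0165, -0.0, 0.0001] -0.0001
[-0.0165, -0.0, 0.0001] -0.0001
[-0.0165, -0.0, 0.0001] -0.0001
[-0.0165, -0.0, 0.0001] -0.0001
[-0.0165, -0.0, 0.0001] -0.0001
[-0.0165, -0.0, 0.0001] -0.0001
[-0.0165, -0.0, 0.0001] -0.0001
```

Emit:
play_rows(moves=[0,-0.015,0,0,0,0,-0.02,0,0,0,0,-0.022,0,0,0,0,-0.022,0,0,0,0,-0.02,0,0,0,0,-0.015,0,0,0,0,-0.008,0,0,0,0,-0.003,0,0,0])

```text
clock: 12.1
ee_pos: [0.493, 0.0607, 0.1435]
eef_rot: [-0.167, 1.569, 0.17]
ft_force: [-0.2, -0.3, -2.3]
finger_gap: 0.0082
```

```bash
python3 go.py .4929 .0607 .1415 12.4 8;python3 - <<'E'
from m import *
f=grab('side','s6');P=cloud(f)
for t in ('ball_center','dish','dish_seat','dish_grip'): print(t,[(round(d['confidence'],2),w(f,d['centre']).round(4).tolist()) for d in r.landmark_of('side',t)])
E
```

```text
{'clock': 12.1, 'joint_pos': [-0.0338, 0.038, 1.7402, 0.0015, 1.3687, -0.2488], 'ee_pos': [0.493, 0.0607, 0.1435], 'eef_rot': [-0.1669, 1.5693, 0.1704], 'ft_force': [-0.2246, -0.3239, -2.275], 'finger_gap': 0.0082}
yaw 12.3 tilt 0.316 d [-0.0001  0.     -0.002 ]
[0.001, 0.0, -0.0] -0.0001
[0.001, 0.0, -0.0] -0.0001
[0.001, 0.0, -0.0] -0.0001
[0.001, 0.0, -0.0] -0.0001
[0.001, 0.0, -0.0] -0.0001
[0.001, 0.0, -0.0] -0.0001
[0.001, 0.0, -0.0] -0.0001
[0.001, 0.0, -0.0] -0.0001
ball_center [(0.69, [0.4956, 0.0614, 0.0988])]
dish [(0.96, [0.4905, 0.0674, 0.0807])]
dish_seat [(0.72, [0.4917, 0.0635, 0.0988])]
dish_grip [(0.9, [0.4906, 0.0637, 0.1635])]
```

View pics/s6.png

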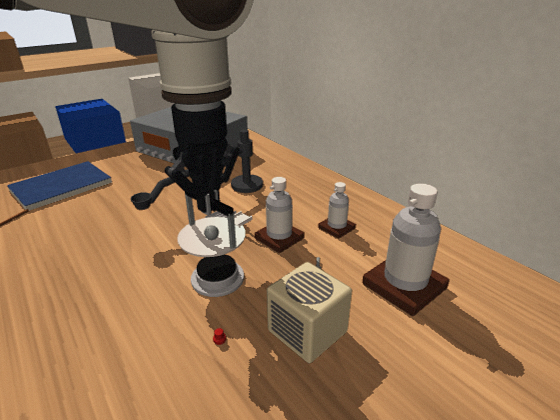

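Lifted and level, with the ball centred at (211,233) and 2.3 N of load. Now the slow turn: +90.7° about world z, which is about −0.504 twist.

Emit:
play_rows(moves=[0,0,0,0,-0.003,0,0,0,0,-0.006,0,0,0,0,-0.01,0,0,0,0,-0.014,0,0,0,0,-0.017,0,0,0,0,-0.018,0,0,0,0,-0.018,0,0,0,0,-0.018])

```text
clock: 13.15
ee_pos: [0.4925, 0.0607, 0.1422]
eef_rot: [-0.436, 1.532, 0.442]
ft_force: [-0.6, -0.2, -2.8]
finger_gap: 0.0082
```

```bash
python3 go.py .4929 .0607 .1425 103 20|head -3;python3 - <<'E'
from m import *
f=grab('side','s7')
for t in ('ball_center','dish_seat','dish_grip'): print(t,[(round(d['confidence'],2),w(f,d['centre']).round(4).tolist()) for d in r.landmark_of('side',t)])
E
```

```text
{'clock': 13.15, 'joint_pos': [-0.0338, 0.0393, 1.7416, 0.0015, 1.3681, -0.5943], 'ee_pos': [0.4925, 0.0607, 0.1422], 'eef_rot': [-0.4364, 1.5325, 0.4423], 'ft_force': [-0.6393, -0.2248, -2.827], 'finger_gap': 0.0082}
yaw 32.1 tilt 0.432 d [0.0004 0.     0.0003]
[-0.0001, -0.0, 0.0001] -0.0197
ball_center [(0.57, [0.4963, 0.061, 0.0939]), (0.37, [0.6502, -0.0343, 0.0004])]
dish_seat [(0.56, [0.4897, 0.0648, 0.1])]
dish_grip [(0.69, [0.4917, 0.0657, 0.1639])]
```

Emit:
play_rows(moves=[0,0,0,0,-0.018,0,0,0,0,-0.018,0,0,0,0,-0.018,0,0,0,0,-0.018,0,0,0,0,-0.018,0,0,0,0,-0.018,0,0,0,0,-0.018,0,0,0,0,-0.018])

```text
clock: 14.15
ee_pos: [0.4924, 0.0607, 0.1421]
eef_rot: [-0.785, 1.429, 0.794]
ft_force: [-0.4, -0.5, -2.7]
finger_gap: 0.0083
```

```bash
python3 go.py .4929 .0607 .142 103 20|head -3;python3 - <<'E'
from m import *
f=grab('side','s8')
for t in ('ball_center','dish_seat','dish_grip'): print(t,[(round(d['confidence'],2),w(f,d['centre']).round(4).tolist()) for d in r.landmark_of('side',t)])
E
```

```text
{'clock': 14.15, 'joint_pos': [-0.0338, 0.0395, 1.7417, 0.0015, 1.3679, -1.0467], 'ee_pos': [0.4924, 0.0607, 0.1421], 'eef_rot': [-0.7854, 1.4287, 0.7938], 'ft_force': [-0.3843, -0.5187, -2.688], 'finger_gap': 0.0083}
yaw 58.02 tilt 0.44 d [ 0.0005  0.     -0.0001]
[0.0, -0.0001, 0.0001] -0.0125
ball_center [(0.58, [0.4934, 0.0586, 0.0971])]
dish_seat [(0.69, [0.4883, 0.062, 0.0992])]
dish_grip [(0.85, [0.4934, 0.067, 0.1654])]
```

View pics/s8.png

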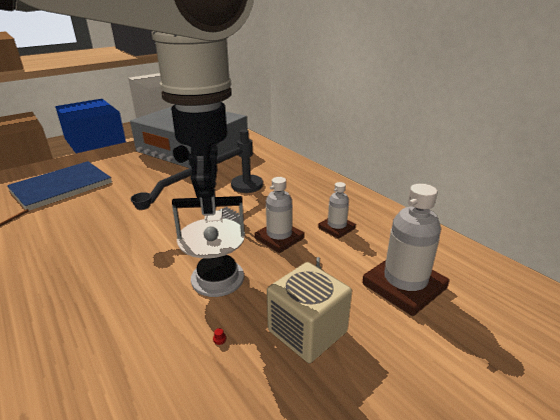

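The turn is half done. The dish is level and the ball is centred at (211,234).

Emit:
play_rows(moves=[0,0,0,0,-0.018,0,0,0,0,-0.018,0,0,0,0,-0.018,0,0,0,0,-0.018,0,0,0,0,-0.018,0,0,0,0,-0.018,0,0,0,0,-0.018,0,0,0,0,-0.018])

```text
clock: 15.15
ee_pos: [0.4924, 0.0607, 0.1421]
eef_rot: [-1.122, 1.264, 1.133]
ft_force: [0.2, 0.4, -2.1]
finger_gap: 0.0086
```

```bash
python3 go.py .4929 .0607 .142 103 20|head -3
```

```text
{'clock': 15.15, 'joint_pos': [-0.0338, 0.0395, 1.7417, 0.0015, 1.3679, -1.4937], 'ee_pos': [0.4924, 0.0607, 0.1421], 'eef_rot': [-1.1223, 1.2643, 1.1329], 'ft_force': [0.2375, 0.4307, -2.1372], 'finger_gap': 0.0086}
yaw 83.63 tilt 0.44 d [ 0.0005  0.     -0.0001]
[0.0, -0.0001, 0.0] -0.0054
```

Remaining: 19.4°, or 0.1076.

Emit:
play_rows(moves=[0,0,0,0,-0.018,0,0,0,0,-0.018,0,0,0,0,-0.018,0,0,0,0,-0.016,0,0,0,0,-0.013,0,0,0,0,-0.01,0,0,0,0,-0.007,0,0,0,0,-0.004])

```text
clock: 15.95
ee_pos: [0.4924, 0.0607, 0.142]
eef_rot: [-1.36, 1.104, 1.372]
ft_force: [0.1, 0.8, -2.9]
finger_gap: 0.0085
```

Emit:
play_rows(moves=[0,0,0,0,0,0,0,0,0,0,0,0,0,0,0,0,0,0,0,0,0,0,0,0,0,0,0,0,0,0,0,0,0,0,0,0,0,0,0,0])

```text
clock: 16.75
ee_pos: [0.4924, 0.0607, 0.142]
eef_rot: [-1.357, 1.106, 1.37]
ft_force: [-0.1, -0.5, -3.2]
finger_gap: 0.0085
```

```bash
python3 go.py .4929 .0607 .142 103 20|head -3;python3 - <<'E'
from m import *
for c in('side','top'):
    f=grab(c,c+'9');P=cloud(f)
    for t in ('ball_center','dish_seat','dish_grip','dish','boom_cup'): print(c,t,[(round(d['confidence'],2),w(f,d['centre']).round(4).tolist()) for d in r.landmark_of(c,t)])
    C=np.array([.4926,.0608]); D=np.hypot(*(P[:,:2]-C).T)
    q=P[(D>.066)&(D<.09)&(P[:,2]>.08)&(P[:,2]<.11)]; a=np.degrees(np.arctan2(q[:,1]-C[1],q[:,0]-C[0])); print('lip',len(q),q.mean(0).round(4),np.median(a).round(1))
    q=P[(D<.056)&(P[:,2]>.08)&(P[:,2]<.1)&(D>.02)]
    if len(q)>50:
        # split rim heights by direction
        for k in range(0,360,45):
            aa=np.degrees(np.arctan2(q[:,1]-C[1],q[:,0]-C[0]))%360; d=np.hypot(*(q[:,:2]-C).T)
            s=q[(aa>=k)&(aa<k+45)&(d>.04)&(d<.055)]; print(k,len(s),s[:,2].mean().round(4) if len(s) else '',end=' | ')
        print()
E
```

```text
{'clock': 16.75, 'joint_pos': [-0.0339, 0.0395, 1.7417, 0.0016, 1.3679, -1.8157], 'ee_pos': [0.4924, 0.0607, 0.142], 'eef_rot': [-1.3573, 1.1056, 1.3696], 'ft_force': [-0.1032, -0.4942, -3.175], 'finger_gap': 0.0085}
yaw 102.08 tilt 0.444 d [ 0.0005  0.     -0.    ]
[0.0, -0.0001, -0.0] -0.0003
side ball_center [(0.58, [0.4921, 0.0579, 0.0951])]
side dish_seat [(0.77, [0.4897, 0.0607, 0.0966])]
side dish_grip [(0.63, [0.4888, 0.0623, 0.1607])]
side dish [(0.61, [0.4903, 0.0606, 0.0796]), (0.4, [0.4951, 0.059, 0.0975]), (0.17, [0.446, 0.2632, 0.0939])]
side boom_cup [(0.87, [0.4477, 0.2612, 0.0965]), (0.69, [0.4953, 0.0613, 0.0977])]
lip 53 [0.475  0.131  0.0943] 101.8
0 111 0.0922 | 45 122 0.092 | 90 106 0.0922 | 135 40 0.0917 | 180 91 0.0915 | 225 107 0.0914 | 270 103 0.0914 | 315 113 0.0917 | 
top ball_center []
top dish_seat []
top dish_grip [(0.53, [0.6487, -0.0324, -0.0017])]
top dish []
top boom_cup [(0.66, [0.4437, 0.2594, 0.0989]), (0.18, [0.4303, -0.0638, 0.0001])]
lip 0 [nan nan nan] nan<stdin>:6: RuntimeWarning: Mean of empty slice.
  ret = um.true_divide(
  return _methods._mean(a, axis=axis, dtype=dtype,
  ret = ret.dtype.type(ret / rcount)
```

View pics/side9.png

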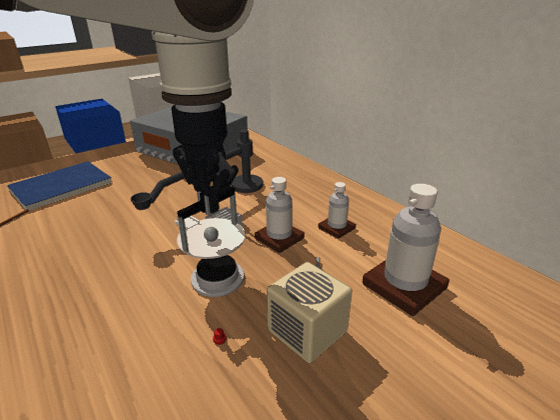

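View pics/top9.png

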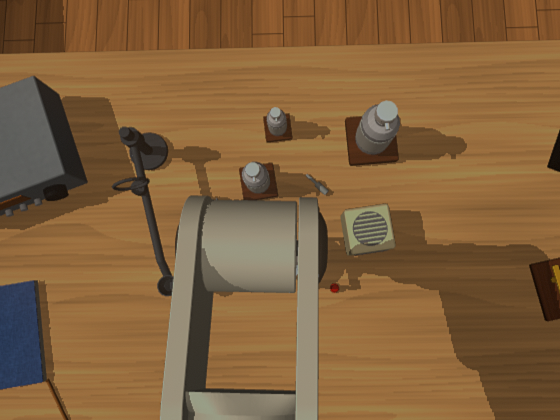

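Emit:
play_rows(moves=[0,0,0,0,-0.002,0,0,0,0,-0.003,0,0,0,0,-0.001,0,0,0,0,0,0,0,0,0,0,0,0,0,0,0,0,0,0,0,0,0,0,0,0,0])

```text
clock: 18.15
ee_pos: [0.4924, 0.0607, 0.142]
eef_rot: [-1.372, 1.094, 1.384]
ft_force: [-0.5, -0.9, -2.4]
finger_gap: 0.0083
```

Emit:
play_rows(moves=[0,0,0,0,0,0,0,0,0,0,0,0,0,0,0,0,0,0,0,0,0,0,0,0,0,0,0,0,0,0,0,0,0,0,0,0,0,0,0,0])

```text
clock: 18.95
ee_pos: [0.4924, 0.0607, 0.1421]
eef_rot: [-1.372, 1.094, 1.384]
ft_force: [-0.4, 0.3, -2.4]
finger_gap: 0.0087
```

```bash
python3 go.py .4929 .0607 .142 103 20|head -3;python3 - <<'E'
from m import *
for c in('side',):
    f=grab(c,c+'10');P=cloud(f)
    for t in ('ball_center','dish_seat','fuse_cap','speaker','heatsink','cap_top'): print(c,t,[(round(d['confidence'],2),w(f,d['centre']).round(4).tolist()) for d in r.landmark_of(c,t)])
E
```

```text
{'clock': 18.95, 'joint_pos': [-0.0338, 0.0395, 1.7418, 0.0015, 1.3679, -1.8363], 'ee_pos': [0.4924, 0.0607, 0.1421], 'eef_rot': [-1.3722, 1.0942, 1.3844], 'ft_force': [-0.432, 0.3424, -2.423], 'finger_gap': 0.0087}
yaw 103.26 tilt 0.439 d [ 0.0005  0.     -0.0001]
[0.0, -0.0001, -0.0] 0.0001
side ball_center [(0.57, [0.4938, 0.0565, 0.0989]), (0.54, [0.4322, -0.0651, -0.0016])]
side dish_seat [(0.95, [0.4907, 0.0634, 0.0982])]
side fuse_cap [(0.56, [0.4306, -0.0658, -0.003]), (0.34, [0.4912, 0.0585, 0.0985])]
side speaker [(0.79, [0.5467, -0.1292, 0.0028]), (0.64, [0.4938, 0.0578, -0.0023]), (0.23, [0.6541, -0.0304, -0.0002])]
side heatsink [(0.48, [0.5855, 0.2045, 0.0028])]
side cap_top [(0.67, [0.745, -0.1567, 0.1923]), (0.64, [0.7793, 0.0467, 0.1062]), (0.49, [0.6605, 0.0938, 0.1344])]
```

View pics/side10.png

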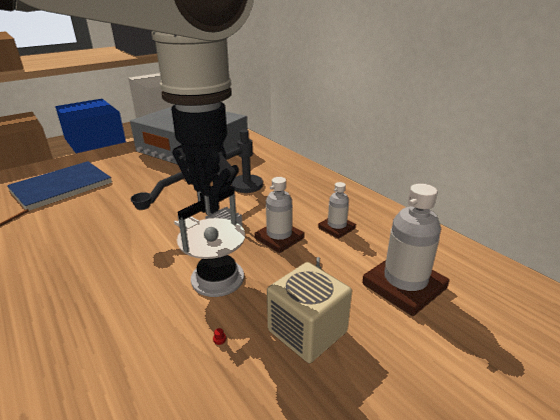

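The dish is level over its rest, the ball sits at (211,234), and the other things haven't moved. Handing in.

```bash
python3 -c "
from h import *
print(r.close_job()); st()"
```

```text
the job is handed in; nothing more can be done
None
the job is handed in; nothing more can be done
```

The job is done and handed in at about 19 s of the 54 s allowed; no verdict was given.

- **Cap:** I pressed the middle-sized can's cap to its stop (tip at z = 0.131 m, 20 N). It sprang back up: its top measured 136–138 mm before I moved on.
- **Dish:** I took it by the bar with an 80 N grip, lifted it about 50.5 mm and turned it 91°. The grip now faces 103.3°, against 103.0° worked out for the cup. The last direct look at the lip, before a final 1.2° correction, read 101.8°.
- **Final checks:** The arm was at rest. Depth readings round the dish agree to within 0.8 mm, so it is level to about 0.5°, and the tool tilt is 0.4°. The ball is in the middle in the picture. Of the other things on the desk, the fuse cap, speaker and heatsink measured where they were, and the plug looks unmoved in the pictures.

**Weak or disagreeing checks:**
- The network put the ball up to 7 mm from the dish's seat point, with low confidence (0.57) and its own error of about 4 mm. The picture shows it centred.
- The top camera could not confirm the final dish pose, because the arm hid it.
- The finger gap fell from 10 mm to about 8.5 mm when I raised the grip force, then held steady with no slip seen.

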